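Seat a jar lid under the click-lever hand press and hold the pressure

ROBOT

A 6-joint arm with a two-finger parallel gripper is mounted at the origin on the work surface. World frame = base frame: x ahead of the robot, y to its left, z up, the work surface at z = 0. Lengths are in m, angles in rad, forces in N, time in s.
With the tool pointing down it reaches from about 0.35 to 0.85 m from the base axis. Payload 8.1 kg.
Tool frame: the origin (TCP) lies on the centre line of the jaws, within the pads' length; the fingertips stand 11 mm ahead of it and the grasp point (between the pads) lies 8 mm behind it; y points along the fingers, x is the direction in which the jaws open and shut, and the axes are right-handed (so a half turn about y gives the same grasp; the last joint's range is limited). The gripper opens to 93 mm and grips with 3 to 60 N. Pads are 15 mm wide; open, the fingers measure 128 mm over their backs; the gripper's body (75 mm by 188 mm) begins 65 mm behind the grasp point.
Start: joints at [1.258, 0.13, 1.488, -0, 1.523, -0.085], TCP at [0.135, 0.585, 0.23] pointing down, gripper open.
Joint ranges: [-2.96, 2.96], [-0.89, 2.26], [0.02, 2.5], [-1.34, 4.48], [0, 2.73], [-2.66, 2.66]. Speed limits (rad/s): [2.39, 2.39, 2.79, 3.14, 3.14, 3.14].

INTERFACE

Orientations are given as a unit quaternion [x, y, z, w].
In Python, from station import arm gives the robot as it stands.
- The arm moves only by the tool play_rows, never from a script. Its argument "moves" is text: rows parted by semicolons, each of 5 numbers parted by spaces: the finger opening in m, from 0 to 0.093, then the shift along the tool's x, y, z in m, then the turn about the tool's y in degrees. In form: hand tx ty tz roll; .... A call has 1 to 10 rows; each row is the pose to reach, as a shift and turn from the pose commanded when the call began, along the tool's axes at that moment; what a row does not reach only later rows make up. A row lasts 1/10 s, in which the tool goes at most 50 mm and 8.59 degrees, less where a joint would pass 70% of its speed; a pose out of reach is approached as far as the arm can. A call with a gripper value outside its range is refused whole. The fingers move at their own pace and stop on an object; the grip force is fixed at half the most. Time passes only in rows, so rows that repeat a pose let the fingers close. It gives the time, the measured TCP pose, the force and the opening at its end, in the units of the state.
- arm.read_state(): the state, without advancing time (a new reading comes with each control period).
- arm.snapshot(name): name is "scene" or "top"; returns a dict with "pixels" (400x640x3 uint8, blue, green, red), "mtx" (3x3 intrinsics, pixels), "dist_coeffs" ([k1, k2, p1, p2, k3] as OpenCV has them; the pictures are not rectified), "cam_to_world" (4x4, takes a point from camera to world coordinates). Camera axes: x right, y up, looking along -z (the intrinsics and any distortion apply to the point x, -y, -z); pixel columns grow to the right and rows downward; lengths in m; the calibration is good to about 2 mm. A picture is of the moment at which its call begins. There is no depth.
- arm.finish_job(): hands the job in, once; it reports no verdict.
The state is a dict: "time": time; "q": joint angles; "qvel": joint speeds; "effort": joint torques, N m; "position": TCP position; "orientation": TCP orientation; "ft_force": force on the tool from outside, world axes, zero at the start; "moment": the same for the moment, N m; "gripper_width": finger opening in m.
Only numpy, scipy, OpenCV 4.12 (cv2) and the standard library are available. Lean on these libraries where they do the work, as an engineer would, in place of code of your own. Each camera call takes 0.05 s, during which the arm holds its last target.

TASK

Close up the jar in the hand press: put the red lid in the jar's mouth so it sits level on the rim, let go of it, and push the jar slide fully home under the press. Then pull the press lever down three clicks, not a fourth, and keep hold of it there so that it stays pressing on the lid: the program finishes while still holding the lever at the third click. Leave everything else on the bench where it is.

Things in the scene. Friction and masses are not known exactly. Their poses are not given: they have to be found in the camera images.
- red_lid_center (a point): the loose red plug lid, lying plug down: a red disc 56 mm across, 14 mm thick, over a white plug 38 mm across, 8 mm deep, with a tapered foot; 22 mm high in all, 30 g. The point is on its axis half-way up, 11 mm above the plug's underside (3 mm above the red disc's underside); z up. Grip the disc across its 56 mm. It may have swapped places with the blue lid
- jar_mouth (a point): centre of the open white jar's mouth, at the rim, z up. The loose jar, 64 mm across and 75 mm high, stands in a 10 mm high collar on the slide; its neck is 52 mm across outside, 44 mm inside, so the plug has 3 mm to spare all round. When the red lid is seated its centre is 3 mm above this point
- slide (a joint): travel of the jar slide in m: 0 drawn out towards the robot (as at the start), 0.110 fully home against its stop, with the jar under the press. Moves along +x of press_axis; stays where it is left; about 3 N to push
- slide_handle (a point): the upright round handle at the slide's near end: 18 mm steel post with a 22 mm black sleeve, 66 mm tall, its top 16 mm above this point, free to pinch from above over its upper 40 mm; it stands 85 mm behind the jar's axis (along -x of press_axis) and moves with the slide
- press_axis (a point): fixed point on the ram's axis, 136 mm above the bench, at the underside of the raised presser foot; x: the way the slide is pushed home; y: towards the column; z up. The press head above it is 60 mm deep along x (30 mm either side), 200 to 272 mm above the bench, and runs from 46 mm on the -y side over to the column
- presser_foot: white disc 48 mm across on the end of the ram, origin at the centre of its underside; goes down 5.5 mm per click of the lever; sprung (1.8 N per mm), touches the seated lid during the second click and presses it with about 13 N at the third
- lever (a joint): turn of the press lever, rad: 0 at its raised rest, growing as the ball is pulled down, at most 0.97. A sprung roller clicks into a notch every 0.22 rad: first click 0.22, second 0.44, third 0.66, fourth 0.88. The pull at the ball (4 to 14 N) falls as the roller drops into a notch and rises by about 5 N past it, up the next lobe. A return spring lifts the lever to 0 when let go
- lever_arm: the lever's arm: origin at the centre of its black ball, 35 mm across, on the end of a 12 mm steel bar 165 mm from the hub; 305 mm above the bench at rest (25 degrees above the hub's level), 199 mm at the third click. The bar runs from the ball straight to the hub
- lever_hub (a point): fixed point on the lever's pivot, in the plane in which the ball swings, 235 mm above the bench; axes as press_axis: x is the pivot axis, and turning positively about it pulls the ball down. The ball is on the -y side: ball = hub + 165 mm x (0, -cos a, sin a), a = 0.44 - lever (rad)
- blue_lid_center (a point): bystander: blue plug lid of another size, 64 mm across, 22 mm high; centre half-way up
- amber_bottle_mid (a point): bystander: amber bottle, 62 mm across, 125 mm high; half-way up
- white_bottle_mid (a point): bystander: white jar with blue cap, 70 mm across, 110 mm high; half-way up
- carton_mid (a point): bystander: small cardboard box 70 x 100 x 75 mm high; its centre
- spatula: bystander: flat steel spatula 200 mm long, 22 mm wide, 6 mm thick, lying along its x axis; origin at the middle of its underside
- tape_roll_mid (a point): bystander: roll of clear tape lying flat, 84 mm across, 24 mm high; its centre
- weight_center (a point): bystander: brass calibration weight, 36 mm across, 45 mm high; its centre
Not all that is in view belongs to the job. There is more than one size of the part that bears red_lid_center; the job needs the larger. Leave any yellow look-alike of the part that bears jar_mouth alone.

How it is judged:
On the way, in this order (a step that is already met when the one before it is completed fails the run):
1. the red lid sits level in the jar's mouth, released, before the slide is pushed home (horizontal distance between red_lid_center and jar_mouth below 0.005 m and z of red_lid_center in the frame of jar_mouth between 0 and 0.0055 m and angle between each of red_lid_center, jar_mouth's own z axis and vertical below 0.08 rad and contact force between the fingers and anything else below 0.5 N and value of joint slide below 0.09 m), for 0.2 s.
2. the slide is fully home with the lidded jar under the press, the lever still up (horizontal distance between red_lid_center and jar_mouth below 0.005 m and z of red_lid_center in the frame of jar_mouth between 0 and 0.0055 m and angle between each of red_lid_center, jar_mouth's own z axis and vertical below 0.08 rad and value of joint slide above 0.106 m and horizontal distance between jar_mouth and press_axis below 0.008 m and value of joint lever below 0.1 rad), for 0.2 s.
3. the lever is pulled to its third click, pressing the lid (horizontal distance between red_lid_center and jar_mouth below 0.005 m and z of red_lid_center in the frame of jar_mouth between 0 and 0.0055 m and angle between each of red_lid_center, jar_mouth's own z axis and vertical below 0.08 rad and value of joint slide above 0.106 m and horizontal distance between jar_mouth and press_axis below 0.008 m and value of joint lever between 0.565 and 0.76 rad and contact force between presser_foot and anything else above 6 N), for 0.2 s.
At the end, for the whole second after the job is handed in: the red lid sits level on the jar's rim (within 5 mm of its centre), the slide is within 4 mm of fully home, the lever rests in its third notch (0.565 to 0.76 rad), at rest, the presser foot presses with more than 6 N, and the robot holds the lever with more than 2 N (all of step 3 and contact force between any of the fingers, the arm and lever_arm above 2 N and velocity of joint lever between -0.1 and 0.1 rad/s); the arm keeps its last pose, push and grip.
It fails at once if the lever is pulled to a fourth click (value of joint lever above 0.8 rad).
It fails at once if another thing on the bench is moved by more than 30 mm (distance of any of blue_lid_center, amber_bottle_mid, white_bottle_mid, carton_mid, spatula, tape_roll_mid, weight_center from where it was at the start of the episode above 0.03 m).
It also fails if it takes over 72 s, if anything falls off the work surface, if the arm or the gripper's body presses on something with over 40 N, if the wrist force passes 120 N, or if a joint passes its speed limit or range.

## Working session

There is one attempt and no reset: what is moved stays moved. The work goes in short steps, Python scripts to look and compute and a tool call to move; the robot and the scene stay as the last step left them, time stands still between calls to the robot, and variables do not carry over. Pictures are saved under pics/ and viewed, and the job is handed in when it is done.

Besides the shell and the picture viewer there is one more tool, called after ">>>" by a JSON object that holds its "fn" and its "kwargs". play_rows: Moves the arm, as the interface text tells. Its arguments: {"type":"object","properties":{"moves":{"type":"string"}},"required":["moves"]}

```bash
mkdir -p pics; ls; cat > h.py <<'E'
import numpy as np, cv2
from station import arm
def snap(n,f):
    s=arm.snapshot(n); im=np.array(s['pixels']); cv2.imwrite('pics/'+f,im); np.savez('pics/'+f[:-4]+'.npz',**{k:np.array(v) for k,v in s.items()}); return s
def ray(s,u,v):
    p=cv2.undistortPoints(np.array([[[u,v]]],float),np.array(s['mtx']),np.array(s['dist_coeffs'])).ravel()
    T=np.array(s['cam_to_world']); d=T[:3,:3]@np.array([p[0],-p[1],-1]); return T[:3,3],d/np.linalg.norm(d)
def onz(s,u,v,z):
    o,d=ray(s,u,v); return o+d*(z-o[2])/d[2]
def tri(s1,p1,s2,p2):
    o1,d1=ray(s1,*p1);o2,d2=ray(s2,*p2)
    t=np.linalg.lstsq(np.c_[d1,-d2],o2-o1,rcond=None)[0]
    a=o1+d1*t[0];b=o2+d2*t[1]; return (a+b)/2,np.linalg.norm(a-b)
def proj(s,P):
    T=np.array(s['cam_to_world']);c=T[:3,:3].T@(np.array(P,float)-T[:3,3]); c=np.array([c[0],-c[1],-c[2]])
    return cv2.projectPoints(c.reshape(1,1,3),np.zeros(3),np.zeros(3),np.array(s['mtx']),np.array(s['dist_coeffs']))[0].ravel()
E
python3 - <<'E'
from h import *
a=snap('scene','s0.png');b=snap('top','t0.png')
for s in(a,b):print(np.array(s['cam_to_world']).round(3),s['mtx'],s['dist_coeffs'])
print(arm.read_state())
E
```

```text
pics
[[-0.81  -0.35   0.471  1.058]
 [ 0.586 -0.492  0.644  0.677]
 [ 0.006  0.797  0.603  0.818]
 [ 0.     0.     0.     1.   ]] [[404.71662193   0.         317.00783315]
 [  0.         404.71662193 201.96049758]
 [  0.           0.           1.        ]] [-0.06533857  0.          0.          0.          0.        ]
[[-0.019  0.986 -0.163  0.383]
 [-1.    -0.02  -0.007 -0.04 ]
 [-0.01   0.163  0.987  1.256]
 [ 0.     0.     0.     1.   ]] [[402.68219846   0.         314.54079154]
 [  0.         402.68219846 191.95767229]
 [  0.           0.           1.        ]] [-0.03067781  0.          0.          0.          0.        ]
{'time': 0.1, 'q': array([ 1.25759806e+00,  1.31060835e-01,  1.48916096e+00, -4.33287742e-06,
        1.52297896e+00, -8.54152276e-02]), 'qvel': array([-0.00150177, -0.0041921 , -0.00116084,  0.0016791 , -0.00014325,
       -0.00015985]), 'effort': array([ 8.44089900e-04, -5.61343002e+01, -4.93097556e+01,  7.69812148e-02,
        2.92279950e-02, -7.86392008e-06]), 'position': array([0.13533062, 0.58404391, 0.22871231]), 'orientation': array([ 0.55389893,  0.43946505, -0.44041069, -0.55326744]), 'ft_force': array([ 0.56730634, -0.29743378,  0.33943164]), 'moment': array([ 0.01800417,  0.01005671, -0.00824545]), 'gripper_width': 0.0928813082948451}
```

View pics/s0.png

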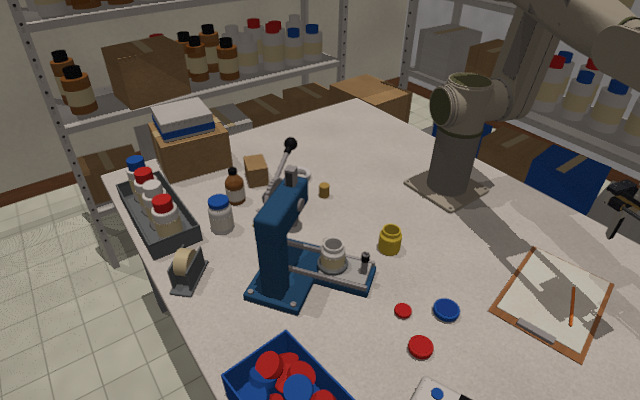

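View pics/t0.png

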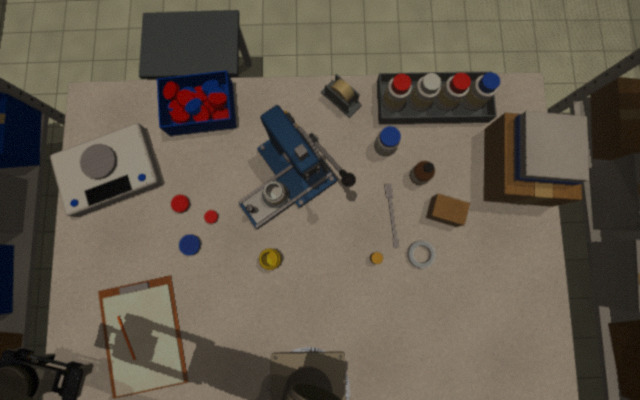

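Red candidates: top (180,204) / scene (420,347), and top (211,216) / scene (402,311). The first looks larger. I'll confirm with a crop and measure.

```bash
python3 - <<'E'
from h import *
import numpy as np
def ld(f): return dict(np.load('pics/'+f))
a=ld('s0.npz');b=ld('t0.npz')
def blobs(im,lo,hi,lo2=None,hi2=None):
    h=cv2.cvtColor(im,cv2.COLOR_BGR2HSV);m=cv2.inRange(h,lo,hi)
    if lo2: m|=cv2.inRange(h,lo2,hi2)
    n,l,st,c=cv2.connectedComponentsWithStats(m)
    return [(st[i].tolist(),c[i].round(1)) for i in range(1,n) if st[i][4]>25],l
for nm,s in(('top',b),('scene',a)):
    r,_=blobs(s['pixels'],(0,140,60),(8,255,255),(172,140,60),(180,255,255))
    for st,c in r:
        if (nm=='top' and st[1]>150) or (nm=='scene' and st[1]>290): print(nm,'red',st,c,onz(s,*c,0.020).round(4), 'edges',onz(s,st[0],c[1],.02)[:2].round(3),onz(s,st[0]+st[2],c[1],.02)[:2].round(3))
    r,_=blobs(s['pixels'],(100,120,40),(125,255,255))
    for st,c in r: print(nm,'blue',st,c,onz(s,*c,0.02).round(3))
t=b['pixels']; c1=cv2.resize(t[170:270,150:250],None,fx=4,fy=4,interpolation=cv2.INTER_CUBIC)
c2=cv2.resize(t[95:235,225:365],None,fx=4,fy=4,interpolation=cv2.INTER_CUBIC)[:560]
cv2.imwrite('pics/c1.png',c1);cv2.imwrite('pics/c2.png',c2)
c3=cv2.resize(a['pixels'][120:320,230:430],None,fx=3,fy=3,interpolation=cv2.INTER_CUBIC);cv2.imwrite('pics/c3.png',c3)
E
```

```text
top red [171, 195, 18, 18, 254] [179.6 203.1] [0.5608 0.3902 0.02  ] edges [0.561 0.417] [0.56  0.361]
top red [204, 210, 14, 13, 142] [210.6 216.3] [0.5177 0.2919 0.02  ] edges [0.518 0.312] [0.517 0.269]
top blue [157, 70, 75, 58, 812] [201.   94.5] [0.917 0.333 0.02 ]
top blue [482, 73, 18, 17, 233] [490.2  80.7] [ 0.945 -0.613  0.02 ]
top blue [181, 86, 14, 5, 42] [188.3  87.7] [0.942 0.376 0.02 ]
top blue [0, 98, 6, 15, 83] [  2.6 105.4] [0.9  1.   0.02]
top blue [185, 99, 17, 16, 180] [193.3 106.3] [0.877 0.357 0.02 ]
top blue [262, 107, 56, 66, 1255] [287.2 136.7] [0.768 0.053 0.02 ]
top blue [0, 124, 5, 29, 108] [  1.4 136.9] [0.791 0.991 0.02 ]
top blue [380, 127, 20, 19, 300] [389.8 136.1] [ 0.763 -0.274  0.02 ]
top blue [260, 141, 28, 31, 382] [273.6 157.2] [0.701 0.096 0.02 ]
top blue [279, 169, 29, 29, 344] [293.5 181.6] [0.622 0.034 0.02 ]
top blue [139, 174, 6, 7, 32] [141.5 177. ] [0.647 0.515 0.02 ]
top blue [301, 180, 31, 21, 126] [316.4 190.5] [ 0.592 -0.037  0.02 ]
top blue [71, 200, 7, 6, 32] [ 73.8 202.6] [0.569 0.728 0.02 ]
top blue [180, 235, 20, 20, 309] [189
[... 921 characters left out ...]
52, 116, 63, 24, 369] [185.7 130.1] [ 0.595 -0.917  0.02 ]
scene blue [432, 124, 6, 13, 45] [434.4 130. ] [-0.282 -0.298  0.02 ]
scene blue [479, 124, 13, 22, 94] [485.5 130.9] [-0.464 -0.165  0.02 ]
scene blue [524, 145, 87, 70, 3286] [567.1 178.1] [-0.399  0.241  0.02 ]
scene blue [126, 155, 19, 16, 214] [134.6 161.8] [ 0.852 -0.782  0.02 ]
scene blue [244, 177, 132, 138, 5791] [284.8 254.5] [ 0.651 -0.03   0.02 ]
scene blue [208, 194, 21, 16, 260] [217.9 201.5] [ 0.699 -0.365  0.02 ]
scene blue [433, 299, 27, 23, 478] [446.  309.8] [0.434 0.362 0.02 ]
scene blue [221, 330, 134, 70, 3699] [278.6 375.6] [0.856 0.269 0.02 ]
scene blue [432, 388, 11, 12, 103] [436.8 393.3] [0.616 0.492 0.02 ]
```

View pics/c1.png

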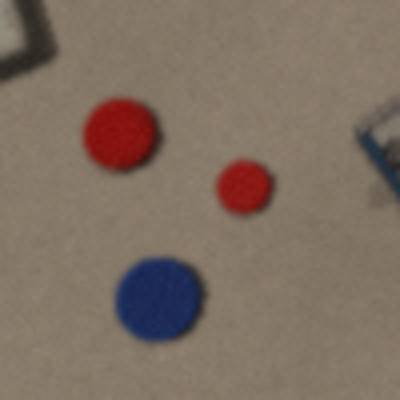

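View pics/c2.png

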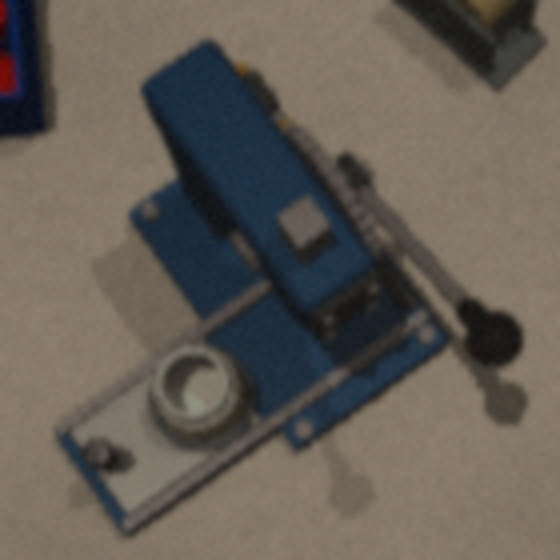

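View pics/c3.png

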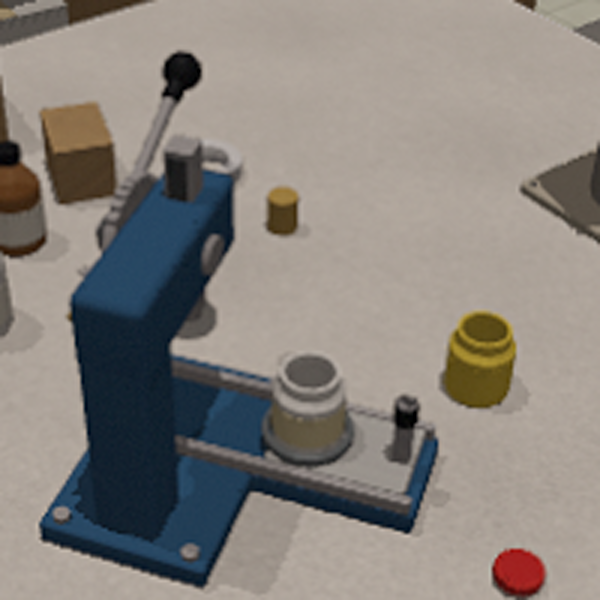

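```bash
python3 - <<'E'
from h import *
def ld(f): return dict(np.load('pics/'+f))
a=ld('s0.npz');b=ld('t0.npz')
for n,p,q in (('mouth',(273.9,191.0),(333.3,243.5)),('handletop',(250.2,208.7),(365.3,253)),('ball',(348,178.7),(290.7,143.7)),('lid',(179.6,203.1),(420.1,346.2)),('biglidblue',(189.1,244.4),(446,309.5))):
    print(n,tri(b,p,a,q))
def up(im,x,y,w,h,k,f): cv2.imwrite('pics/'+f,cv2.resize(im[y:y+h,x:x+w],None,fx=k,fy=k,interpolation=cv2.INTER_CUBIC))
up(a['pixels'],300,225,80,60,10,'z1.png');up(b['pixels'],235,165,80,60,10,'z2.png')
up(a['pixels'],250,130,80,60,10,'z3.png');up(b['pixels'],290,130,80,60,10,'z4.png')
E
```

```text
mouth (array([0.57623758, 0.08688685, 0.11009508]), np.float64(0.004095488217350411))
handletop (array([0.52727705, 0.15612857, 0.10331621]), np.float64(0.0033566228011953415))
ball (array([ 0.56897425, -0.11278148,  0.30654989]), np.float64(0.004358811625418718))
lid (array([0.56037778, 0.39244082, 0.01667945]), np.float64(0.0028141600782472568))
biglidblue (array([0.43161448, 0.3588753 , 0.01575035]), np.float64(0.002941486672080599))
```

View pics/z1.png

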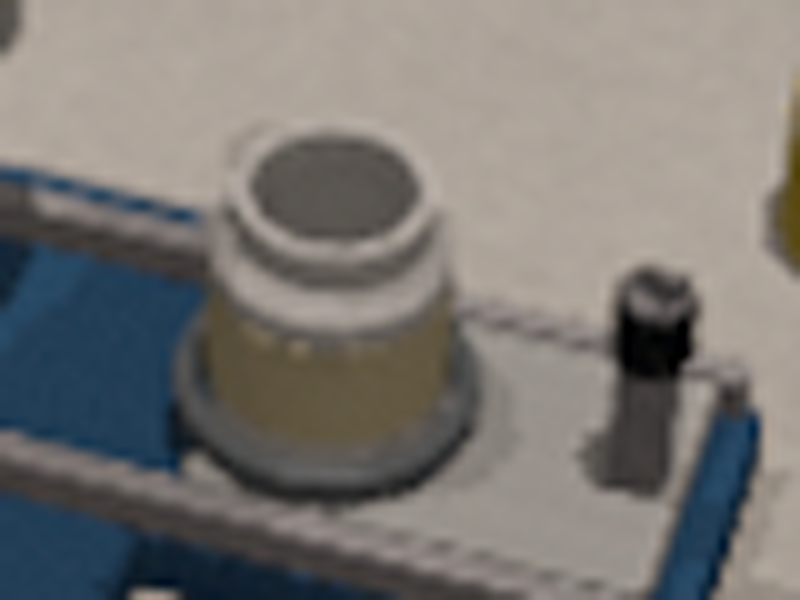

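View pics/z2.png

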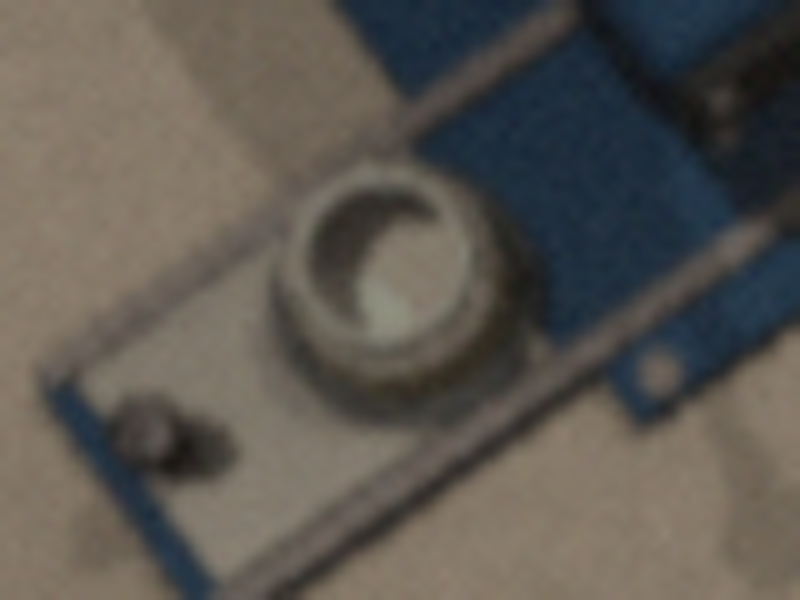

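View pics/z3.png

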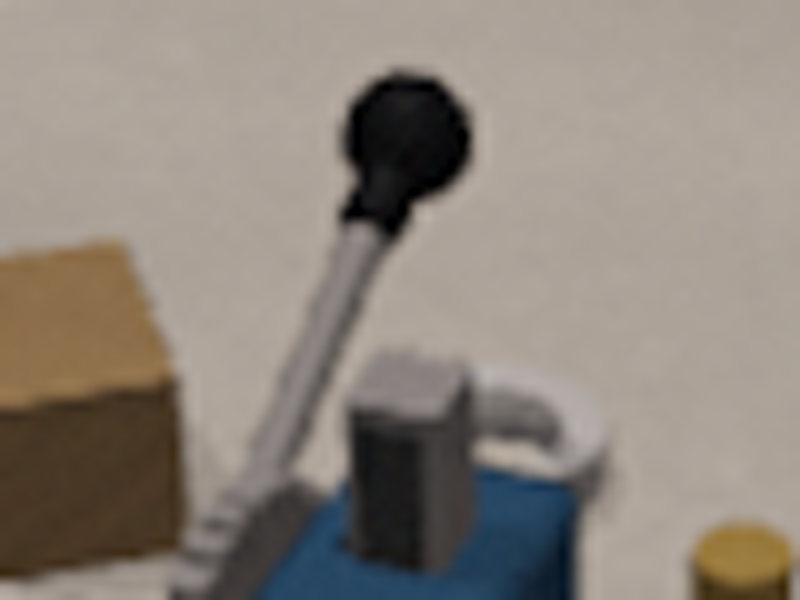

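View pics/z4.png

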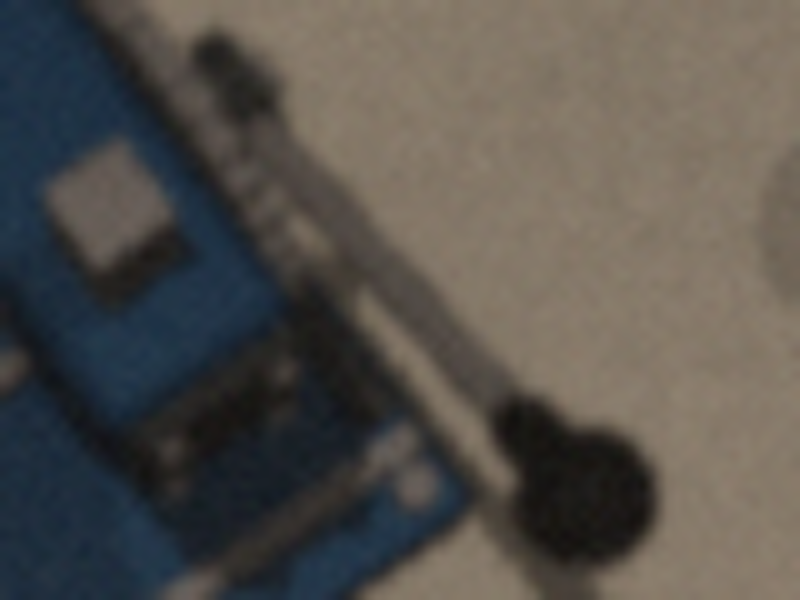

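```bash
python3 - <<'E'
from h import *
from scipy.spatial.transform import Rotation as R
s=arm.read_state();M=R.from_quat(s['orientation']).as_matrix();print(M.round(3), s['position'].round(4))
b=dict(np.load('pics/t0.npz'));a=dict(np.load('pics/s0.npz'))
p1=(273.6,191.15);p2=(332.8,243.6)
print(tri(b,p1,a,p2));
for z in(.108,.1105,.113): print(z,onz(b,*p1,z)[:2].round(4),onz(a,*p2,z)[:2].round(4))
# black ball, handle via masks
for s_,(x,y,w,h) in((b,(335,165,30,30)),(a,(275,130,32,30))):
    g=s_['pixels'].max(2)[y:y+h,x:x+w]; m=(g<50).astype('uint8'); d=cv2.distanceTransform(m,cv2.DIST_L2,5); _,r,_,c=cv2.minMaxLoc(d); print('ball',c[0]+x,c[1]+y,r)
E
```

```text
[[ 0.226 -0.    -0.974]
 [ 0.974 -0.002  0.226]
 [-0.002 -1.     0.   ]] [0.1353 0.584  0.2287]
(array([0.57664223, 0.08706348, 0.10992795]), np.float64(0.001961274881852308))
0.108 [0.5777 0.0866] [0.5746 0.0862]
0.1105 [0.5773 0.0864] [0.5763 0.0882]
0.113 [0.5769 0.0861] [0.578  0.0903]
ball 348 179 6.196899890899658
ball 290 143 5.599999904632568
```

```bash
cat >> h.py <<'E'
from scipy.spatial.transform import Rotation as R
def go(P,yaw):
    s=arm.read_state();M=R.from_quat(s['orientation']).as_matrix()
    y0=np.degrees(np.arctan2(M[1,0],M[0,0])); d=M.T@(np.array(P)-s['position'])
    print('t',s['time'],'pos',s['position'].round(4),'yaw',y0.round(2),'shift',d.round(4),'roll',round((y0-yaw+180)%360-180,2),'F',s['ft_force'].round(2),'w',round(s['gripper_width'],4))
E
python3 -c "
from h import *
go((.5605,.392,.09),35.3)"
```

```text
t 0.1 pos [0.1353 0.584  0.2287] yaw 76.95 shift [-0.0908  0.1388 -0.4576] roll 41.65 F [ 0.57 -0.3   0.34] w 0.0929
```

>>> {"fn": "play_rows", "kwargs": {"moves": "0.093 -0.009 0.014 -0.046 8; 0.093 -0.018 0.028 -0.092 16; 0.093 -0.027 0.042 -0.137 24; 0.093 -0.036 0.056 -0.183 32; 0.093 -0.045 0.07 -0.229 40; 0.093 -0.054 0.083 -0.275 41.6; 0.093 -0.063 0.097 -0.32 41.6; 0.093 -0.072 0.11 -0.366 41.6; 0.093 -0.081 0.125 -0.412 41.6; 0.093 -0.091 0.139 -0.458 41.6"}}

```text
time: 1.1
position: [0.5624, 0.3912, 0.0894]
orientation: [0.674, 0.214, -0.215, -0.674]
ft_force: [0.5, 0.8, 0.6]
gripper_width: 0.0931
```

```bash
python3 -c "
from h import *
s=snap('top','t1.png');cv2.imwrite('pics/t1c.png',cv2.resize(s['pixels'][150:250,130:250],None,fx=5,fy=5))
go((.5605,.392,.0145),35.3)"
```

```text
t 1.15 pos [0.5671 0.3858 0.0859] yaw 35.11 shift [-0.0016  0.0714  0.0091] roll -0.19 F [-1.63 -5.09 -0.43] w 0.0932
```

View pics/t1c.png

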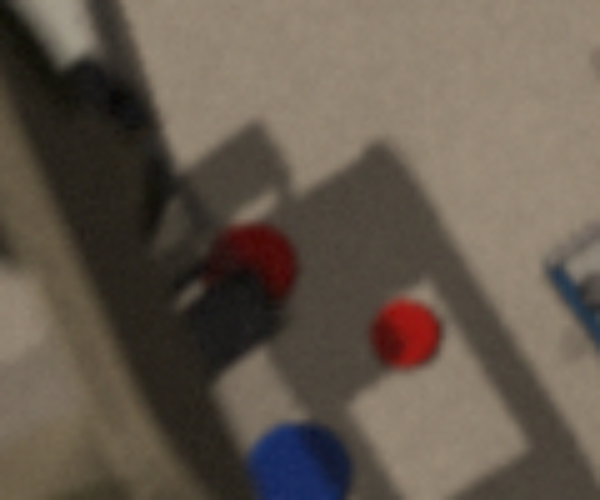

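>>> {"fn": "play_rows", "kwargs": {"moves": "0.093 0 0 0 0; 0.093 0 0 0 0; 0.093 0 0 0 0"}}

```text
time: 1.45
position: [0.5603, 0.3934, 0.0911]
orientation: [-0.673, -0.215, 0.215, 0.674]
ft_force: [-0.5, -0.1, -0.7]
gripper_width: 0.093
```

```bash
python3 -c "
from h import *
go((.5605,.392,.0145),35.3)"
```

```text
t 1.45 pos [0.5603 0.3934 0.0911] yaw 35.41 shift [-0.0006  0.0766 -0.0013] roll 0.11 F [-0.48 -0.07 -0.67] w 0.093
```

>>> {"fn": "play_rows", "kwargs": {"moves": "0.093 0 0.025 -0.001 0; 0.093 0 0.05 -0.001 0; 0.093 0 0.068 -0.001 0; 0.093 0 0.076 -0.001 0; 0.093 0 0.076 -0.001 0; 0.05 0 0.076 -0.001 0; 0.05 0 0.076 -0.001 0; 0.05 0 0.076 -0.001 0; 0.05 0 0.076 -0.001 0; 0.05 0 0.076 -0.001 0"}}

```text
time: 2.45
position: [0.562, 0.3917, 0.0151]
orientation: [-0.674, -0.215, 0.214, 0.674]
ft_force: [0.5, 0.1, 0.9]
gripper_width: 0.0578
```

```bash
python3 -c "
from h import *
go((.5605,.392,.0145),35.3)"
```

```text
t 2.45 pos [0.562  0.3917 0.0151] yaw 35.34 shift [-0.001   0.0006  0.0011] roll 0.04 F [0.53 0.14 0.91] w 0.0578
```

>>> {"fn": "play_rows", "kwargs": {"moves": "0.05 0 0 0 0; 0.05 0 0 0 0; 0.05 0 -0.02 0 0; 0.05 0 -0.05 0 0; 0.05 0 -0.09 0 0; 0.05 0 -0.13 0 0; 0.05 0 -0.16 0 0; 0.05 0 -0.16 0 0; 0.05 0 -0.16 0 0"}}

```text
time: 3.35
position: [0.5621, 0.3918, 0.1754]
orientation: [-0.674, -0.215, 0.214, 0.674]
ft_force: [-0.9, 0.5, -0.9]
gripper_width: 0.055
```

```bash
python3 -c "
from h import *
go((.5767,.0868,.175),35.3)
s=snap('scene','s2.png')"
```

```text
t 3.35 pos [0.5621 0.3918 0.1754] yaw 35.34 shift [-1.645e-01  1.000e-04 -2.572e-01] roll 0.04 F [-0.92  0.48 -0.88] w 0.055
```

View pics/s2.png

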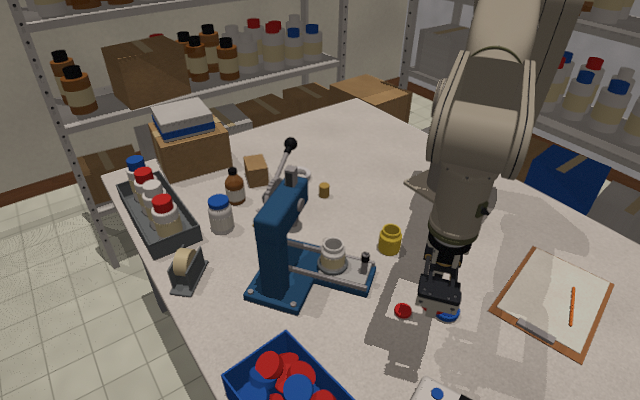

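The big red lid is lifted: nothing red remains at (420,347), and the small lid is still at (402,311). Next I move over the jar.

>>> {"fn": "play_rows", "kwargs": {"moves": "0.05 -0.012 0 -0.018 0; 0.05 -0.033 0 -0.051 0; 0.05 -0.058 0 -0.09 0; 0.05 -0.082 0 -0.129 0; 0.05 -0.107 0 -0.167 0; 0.05 -0.132 0 -0.206 0; 0.05 -0.152 0 -0.237 0; 0.05 -0.164 0 -0.257 0; 0.05 -0.164 0 -0.257 0; 0.05 -0.164 0 -0.257 0"}}

```text
time: 4.4
position: [0.5755, 0.0868, 0.1727]
orientation: [-0.673, -0.213, 0.215, 0.674]
ft_force: [0.8, 0.1, -0.9]
gripper_width: 0.055
```

```bash
python3 -c "
from h import *
go((.5767,.0868,.140),35.3)
s=snap('scene','s3.png');b=snap('top','t3.png')
cv2.imwrite('pics/s3c.png',cv2.resize(s['pixels'][190:290,280:400],None,fx=6,fy=6,interpolation=cv2.INTER_CUBIC))
cv2.imwrite('pics/t3c.png',cv2.resize(b['pixels'][130:230,220:340],None,fx=6,fy=6,interpolation=cv2.INTER_CUBIC))"
```

```text
t 4.4 pos [0.5755 0.0868 0.1727] yaw 35.27 shift [ 0.001   0.0327 -0.0008] roll -0.03 F [ 0.81  0.11 -0.89] w 0.055
```

View pics/s3c.png

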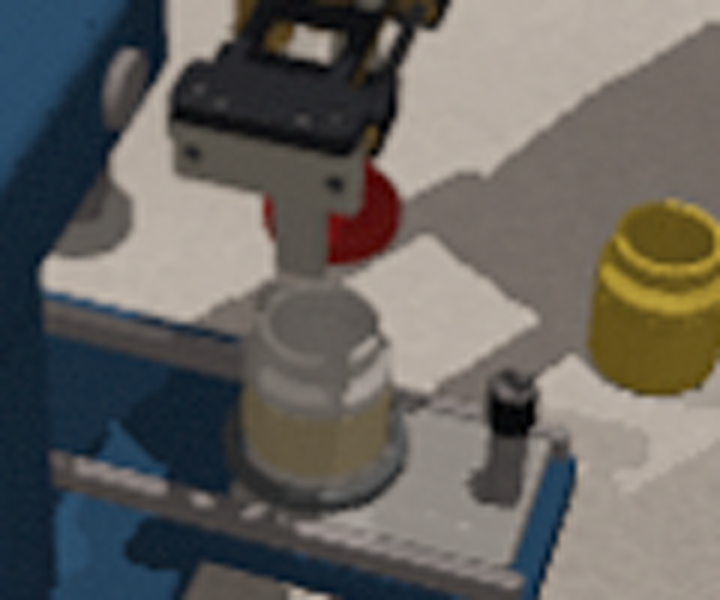

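View pics/t3c.png

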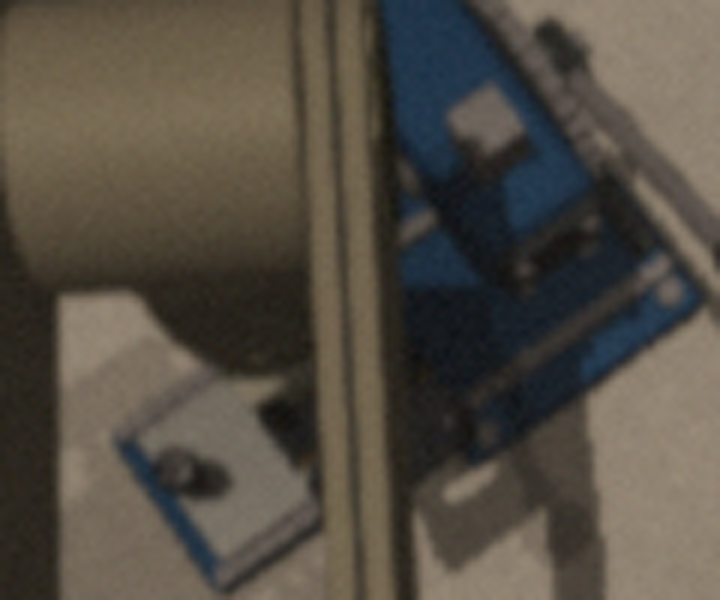

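```bash
python3 -c "
from h import *
a=dict(np.load('pics/s3.npz'))
h=cv2.cvtColor(a['pixels'],cv2.COLOR_BGR2HSV);m=cv2.inRange(h,(0,120,30),(8,255,255))|cv2.inRange(h,(172,120,30),(180,255,255))
y,x=np.nonzero(m[200:240,315:355]);x+=315;y+=200;print('red ext',x.min(),x.max(),y.min(),y.max())
P=np.array(arm.read_state()['position']);print('TCP proj',proj(a,P))
# predicted disc silhouette if lid at TCP
t=np.linspace(0,6.283,200);pts=np.array([proj(a,P+np.array([.028*np.cos(i),.028*np.sin(i),dz])) for i in t for dz in(-.007,.007)])
print('pred',pts.min(0),pts.max(0))
for z in(.1105,.113):
  print(onz(a,332.8,243.6,z)); print(proj(a,(.5767,.0868,z)))
print('at +1mm along press x',proj(a,P+np.array([.577,-.816,0])*.005)-proj(a,P))
"
```

```text
red ext 324 346 217 233
TCP proj [333.68096282 224.6970341 ]
pred [322.25630741 215.31706421] [345.21300702 234.41985128]
[0.57633899 0.08823769 0.1105    ]
[332.34433059 243.34288353]
[0.57804055 0.09031783 0.113     ]
[332.37339149 242.62302452]
at +1mm along press x [-1.94124501 -0.43329611]
```

>>> {"fn": "play_rows", "kwargs": {"moves": "0.05 0.001 0 -0.003 0; 0.05 0.001 0.015 -0.003 0; 0.05 0.001 0.03 -0.003 0; 0.05 0.001 0.04 -0.003 0; 0.05 0.001 0.04 -0.003 0; 0.05 0.001 0.04 -0.003 0; 0.05 0.001 0.04 -0.003 0"}}

```text
time: 5.2
position: [0.5795, 0.0853, 0.1352]
orientation: [0.674, 0.215, -0.214, -0.674]
ft_force: [-0.3, -0.2, -0.8]
gripper_width: 0.055
```

```bash
python3 -c "
from h import *
go((.5780,.0855,.1185),35.3)
s=snap('scene','s4.png')
cv2.imwrite('pics/s4c.png',cv2.resize(s['pixels'][200:280,290:390],None,fx=8,fy=7,interpolation=cv2.INTER_CUBIC))"
```

```text
t 5.2 pos [0.5795 0.0853 0.1352] yaw 35.35 shift [-0.0011  0.0167  0.0011] roll 0.05 F [-0.28 -0.24 -0.81] w 0.055
```

View pics/s4c.png

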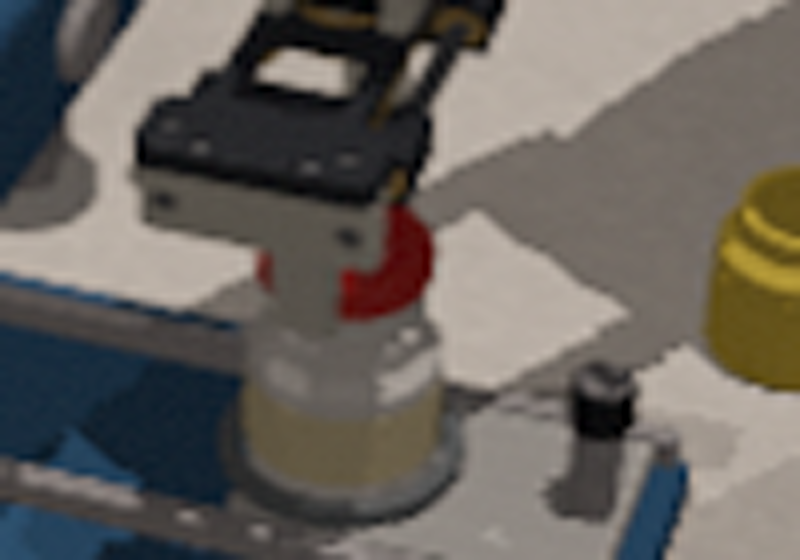

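>>> {"fn": "play_rows", "kwargs": {"moves": "0.05 -0.001 0 0.001 0; 0.05 -0.001 0.005 0.001 0; 0.05 -0.001 0.009 0.001 0; 0.05 -0.001 0.012 0.001 0; 0.05 -0.001 0.014 0.001 0; 0.05 -0.001 0.015 0.001 0; 0.05 -0.001 0.016 0.001 0; 0.05 -0.001 0.016 0.001 0"}}

```text
time: 6.05
position: [0.5797, 0.0859, 0.1202]
orientation: [0.674, 0.216, -0.213, -0.674]
ft_force: [4.3, 2.6, 5.6]
gripper_width: 0.0548
```

```bash
python3 -c "
from h import *
go((.5780,.0855,.1185),35.3)
s=snap('scene','s5.png')
cv2.imwrite('pics/s5c.png',cv2.resize(s['pixels'][200:280,290:390],None,fx=8,fy=7,interpolation=cv2.INTER_CUBIC))"
```

```text
t 6.05 pos [0.5797 0.0859 0.1202] yaw 35.35 shift [-0.0016  0.0017  0.0006] roll 0.05 F [4.34 2.59 5.61] w 0.0548
```

View pics/s5c.png

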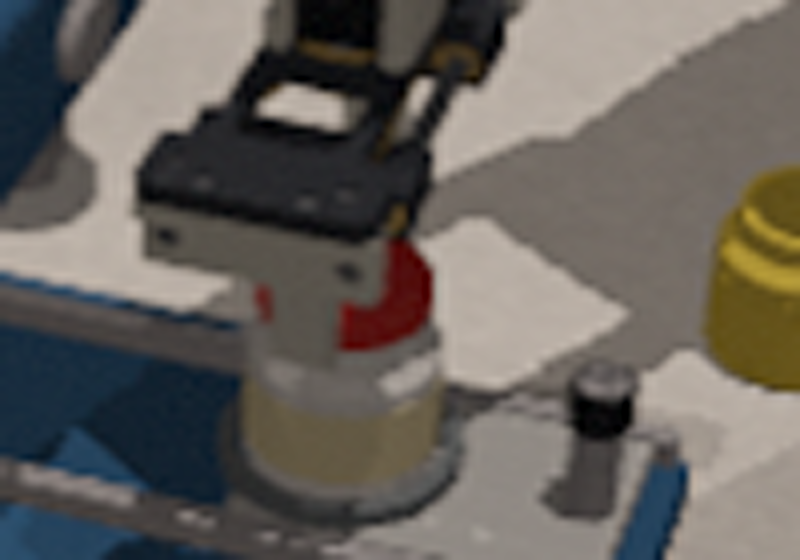

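>>> {"fn": "play_rows", "kwargs": {"moves": "0.05 0.001 0 0 0; 0.05 0.002 0 0 0; 0.05 0.002 0 0 0; 0.05 0.002 0 0 0"}}

```text
time: 6.5
position: [0.5805, 0.0863, 0.1199]
orientation: [0.674, 0.215, -0.214, -0.673]
ft_force: [0.5, -1.9, 8.8]
gripper_width: 0.0549
```

```bash
python3 -c "
from h import *
go((.5780,.0855,.1185),35.3)"
```

```text
t 6.5 pos [0.5805 0.0863 0.1199] yaw 35.34 shift [-0.0025  0.0014  0.0008] roll 0.04 F [ 0.54 -1.91  8.85] w 0.0549
```

>>> {"fn": "play_rows", "kwargs": {"moves": "0.06 0 -0.001 0 0; 0.066 0 -0.001 0 0; 0.075 0 -0.001 0 0; 0.075 0 -0.001 0 0; 0.075 0 -0.001 0 0; 0.075 0 -0.001 0 0"}}

```text
time: 7.1
position: [0.5793, 0.0867, 0.1194]
orientation: [-0.674, -0.215, 0.215, 0.674]
ft_force: [-0.0, 0.1, 0.3]
gripper_width: 0.0751
```

```bash
python3 -c "
from h import *
go((.5780,.0855,.1185),35.3)
s=snap('scene','s6.png')
cv2.imwrite('pics/s6c.png',cv2.resize(s['pixels'][200:280,290:390],None,fx=8,fy=7,interpolation=cv2.INTER_CUBIC))"
```

```text
t 7.1 pos [0.5793 0.0867 0.1194] yaw 35.35 shift [-0.0017  0.0009 -0.0002] roll 0.05 F [-0.    0.08  0.28] w 0.0751
```

View pics/s6c.png

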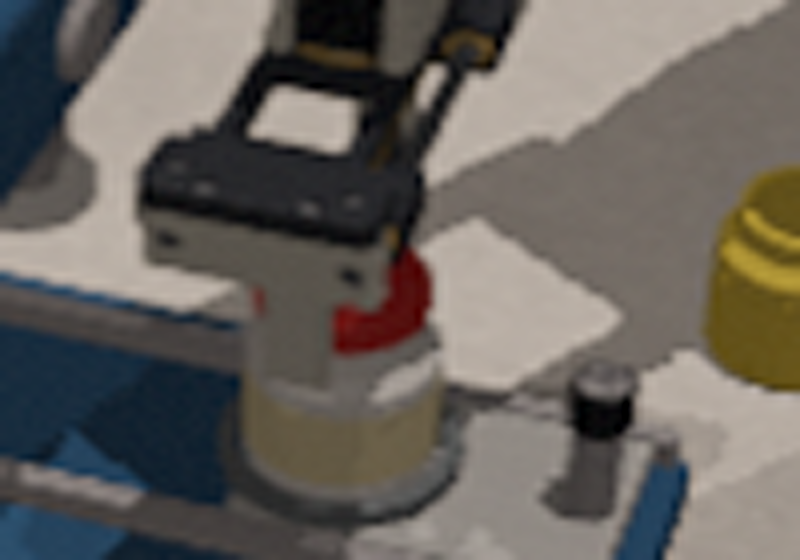

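>>> {"fn": "play_rows", "kwargs": {"moves": "0.08 -0.001 -0.005 0 0; 0.08 -0.001 -0.02 0 0; 0.08 -0.001 -0.05 0 0; 0.08 -0.001 -0.08 0.02 0; 0.08 -0.001 -0.08 0.05 0; 0.08 -0.001 -0.08 0.085 0; 0.08 -0.001 -0.08 0.085 0; 0.08 -0.001 -0.08 0.085 0"}}

```text
time: 7.95
position: [0.5296, 0.1558, 0.201]
orientation: [0.674, 0.216, -0.215, -0.673]
ft_force: [-1.2, -0.3, 0.1]
gripper_width: 0.0798
```

```bash
python3 -c "
from h import *
go((.5290,.1560,.085),35.3)
s=snap('scene','s7.png');b=snap('top','t7.png')
cv2.imwrite('pics/s7c.png',cv2.resize(s['pixels'][200:280,290:390],None,fx=8,fy=7,interpolation=cv2.INTER_CUBIC))
cv2.imwrite('pics/t7c.png',cv2.resize(b['pixels'][130:230,220:340],None,fx=6,fy=6,interpolation=cv2.INTER_CUBIC))"
```

```text
t 7.95 pos [0.5296 0.1558 0.201 ] yaw 35.44 shift [-0.0006  0.116   0.0006] roll 0.14 F [-1.19 -0.32  0.05] w 0.0798
```

View pics/s7c.png

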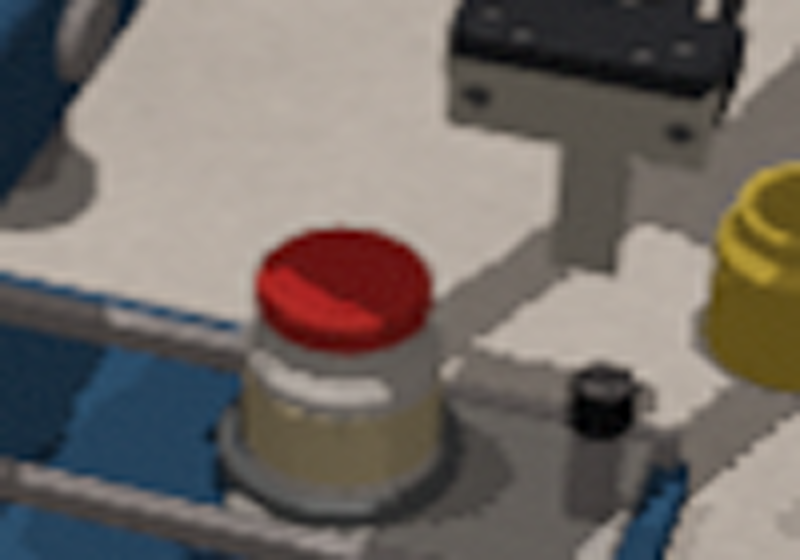

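View pics/t7c.png

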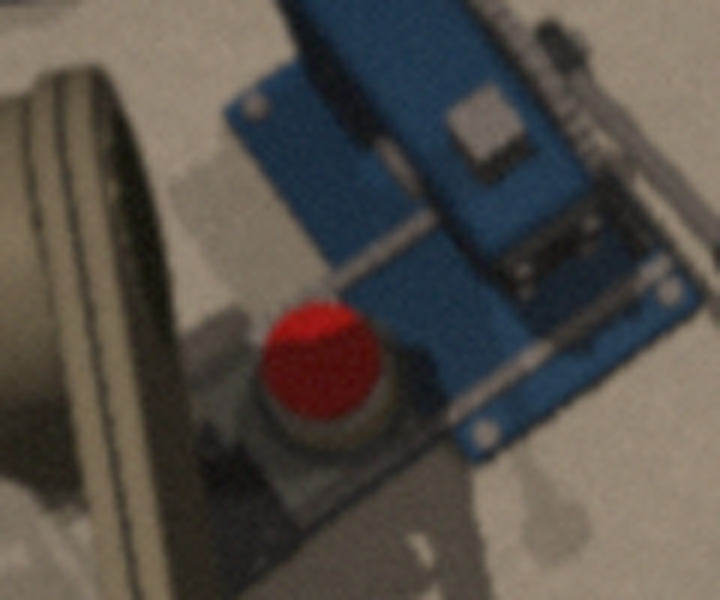

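>>> {"fn": "play_rows", "kwargs": {"moves": "0.07 0 0.03 0 0; 0.07 0 0.065 0 0; 0.07 0 0.095 0 0; 0.07 0 0.112 0 0; 0.07 0 0.118 0 0; 0.07 0 0.118 0 0; 0.015 0 0.118 0 0; 0.015 0 0.118 0 0; 0.015 0 0.118 0 0; 0.015 0 0.118 0 0"}}

```text
time: 9.05
position: [0.5299, 0.1555, 0.0825]
orientation: [0.674, 0.215, -0.214, -0.674]
ft_force: [0.0, -0.2, -0.4]
gripper_width: 0.0427
```

>>> {"fn": "play_rows", "kwargs": {"moves": "0.015 0 0 0 0; 0.015 0 0 0 0; 0.015 0 0 0 0"}}

```text
time: 9.35
position: [0.5322, 0.1573, 0.082]
orientation: [-0.673, -0.217, 0.212, 0.674]
ft_force: [25.5, 16.7, -21.6]
gripper_width: 0.019
```

```bash
python3 -c "
from h import *
go((.5290,.1560,.085),35.3)
s=snap('scene','s8.png')
cv2.imwrite('pics/s8c.png',cv2.resize(s['pixels'][200:280,290:390],None,fx=8,fy=7,interpolation=cv2.INTER_CUBIC))"
```

```text
t 9.35 pos [0.5322 0.1573 0.082 ] yaw 35.34 shift [-0.0033 -0.003   0.0008] roll 0.04 F [ 25.46  16.69 -21.63] w 0.019
```

View pics/s8c.png

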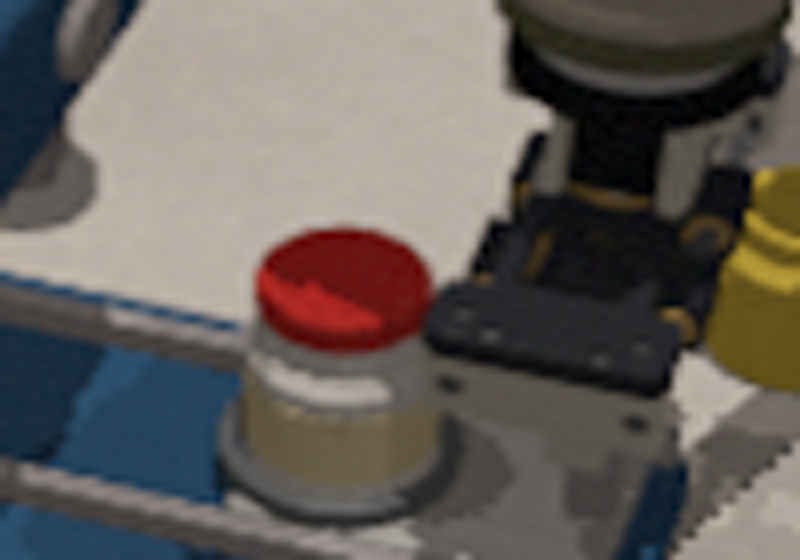

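>>> {"fn": "play_rows", "kwargs": {"moves": "0.015 0.002 0 0 0; 0.015 0.003 0 0 0; 0.015 0.003 0 0 0; 0.015 0.003 0 0 0"}}

```text
time: 9.8
position: [0.5329, 0.1579, 0.0819]
orientation: [-0.674, -0.216, 0.214, 0.674]
ft_force: [5.2, 4.1, -4.6]
gripper_width: 0.0176
```

```bash
python3 -c "
from h import *
go((.5290,.1560,.085),35.3)"
```

```text
t 9.8 pos [0.5329 0.1579 0.0819] yaw 35.36 shift [-0.0043 -0.0032  0.0007] roll 0.06 F [ 5.22  4.07 -4.58] w 0.0176
```

>>> {"fn": "play_rows", "kwargs": {"moves": "0.015 0.001 0 -0.003 0; 0.015 0.001 0 -0.008 0; 0.015 0.001 0 -0.015 0; 0.015 0.001 0 -0.023 0; 0.015 0.001 0 -0.031 0; 0.015 0.001 0 -0.039 0; 0.015 0.001 0 -0.047 0; 0.015 0.001 0 -0.053 0; 0.015 0.001 0 -0.057 0; 0.015 0.001 0 -0.058 0"}}

```text
time: 10.8
position: [0.5665, 0.1094, 0.0818]
orientation: [0.674, 0.214, -0.215, -0.674]
ft_force: [-3.2, -0.0, 5.4]
gripper_width: 0.0176
```

```bash
python3 -c "
from h import *
go((.5329,.1579,.082),35.3)"
```

```text
t 10.8 pos [0.5665 0.1094 0.0818] yaw 35.31 shift [ 0.0006 -0.0003  0.059 ] roll 0.01 F [-3.24 -0.04  5.45] w 0.0176
```

>>> {"fn": "play_rows", "kwargs": {"moves": "0.015 0 0 -0.003 0; 0.015 0 0 -0.009 0; 0.015 0 0 -0.016 0; 0.015 0 0 -0.024 0; 0.015 0 0 -0.032 0; 0.015 0 0 -0.039 0; 0.015 0 0 -0.045 0; 0.015 0 0 -0.048 0; 0.015 0 0 -0.050 0; 0.015 0 0 -0.051 0"}}

```text
time: 11.8
position: [0.5954, 0.0677, 0.0818]
orientation: [0.674, 0.214, -0.215, -0.674]
ft_force: [-7.8, 1.1, 8.4]
gripper_width: 0.0175
```

```bash
python3 -c "
from h import *
go((.5329,.1579,.082),35.3)"
```

```text
t 11.8 pos [0.5954 0.0677 0.0818] yaw 35.32 shift [ 0.0011 -0.0002  0.1097] roll 0.02 F [-7.75  1.13  8.39] w 0.0175
```

>>> {"fn": "play_rows", "kwargs": {"moves": "0.015 0 0 -0.001 0; 0.015 0 0 -0.002 0; 0.015 0 0 -0.003 0; 0.015 0 0 -0.003 0; 0.015 0 0 -0.003 0"}}

```text
time: 12.3
position: [0.5954, 0.0676, 0.0817]
orientation: [-0.673, -0.214, 0.216, 0.675]
ft_force: [-13.7, 7.4, 14.5]
gripper_width: 0.0176
```

```bash
python3 -c "
from h import *
go((.5329,.1579,.082),35.3)
s=snap('scene','s9.png')
cv2.imwrite('pics/s9c.png',cv2.resize(s['pixels'][130:310,230:390],None,fx=4,fy=3.3,interpolation=cv2.INTER_CUBIC))"
```

```text
t 12.3 pos [0.5954 0.0676 0.0817] yaw 35.38 shift [0.0013 0.0002 0.1098] roll 0.08 F [-13.65   7.45  14.45] w 0.0176
```

View pics/s9c.png

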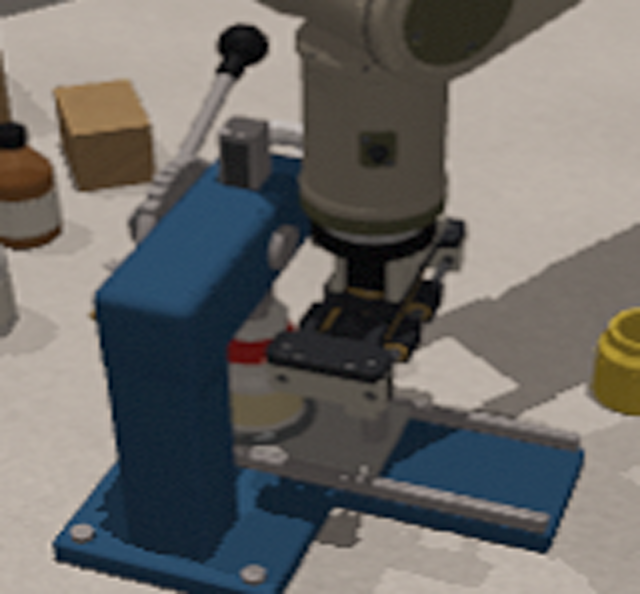

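>>> {"fn": "play_rows", "kwargs": {"moves": "0.015 0 0 0.003 0; 0.015 0 0 0.003 0; 0.03 0 0 0.003 0; 0.05 0 0 0.003 0; 0.06 0 0 0.003 0; 0.06 0 0 0.003 0; 0.06 0 -0.01 0.003 0; 0.06 0 -0.03 0.003 0; 0.06 0 -0.05 0.003 0; 0.06 0 -0.06 0.003 0"}}

```text
time: 13.35
position: [0.597, 0.0688, 0.1445]
orientation: [0.674, 0.216, -0.214, -0.673]
ft_force: [-0.0, 0.1, -0.3]
gripper_width: 0.0602
```

```bash
python3 -c "
from h import *
go((.56,.12,.4),35.3)
s=snap('scene','s10.png')
cv2.imwrite('pics/s10c.png',cv2.resize(s['pixels'][130:310,230:390],None,fx=4,fy=3.3,interpolation=cv2.INTER_CUBIC))
a=dict(np.load('pics/s0.npz'));b=dict(np.load('pics/t0.npz'))
print(tri(b,(348.35,178.75),a,(290.35,142.85)),onz(b,348.35,178.75,.305),onz(a,290.35,142.85,.305))"
```

```text
t 13.35 pos [0.597  0.0688 0.1445] yaw 35.35 shift [ 2.000e-04 -2.556e-01  6.260e-02] roll 0.05 F [-0.01  0.06 -0.26] w 0.0602
(array([ 0.56882342, -0.11375082,  0.30845896]), np.float64(0.003451105003450193)) [ 0.57090191 -0.11509807  0.305     ] [ 0.56450093 -0.11752609  0.305     ]
```

View pics/s10c.png

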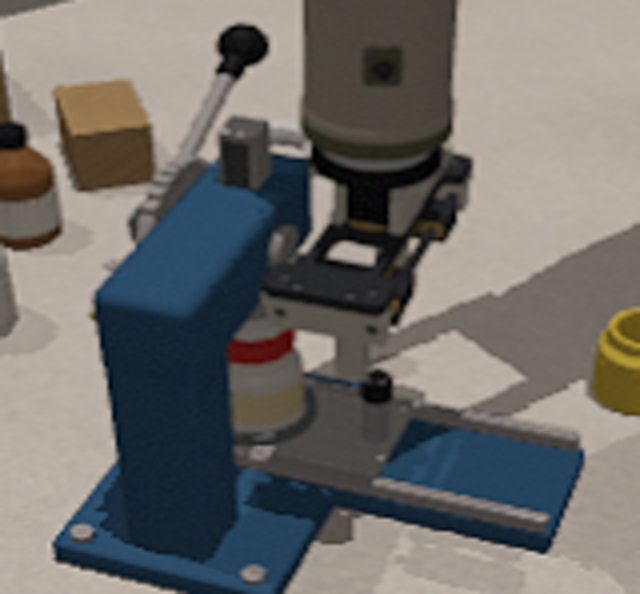

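The slide is home with the lidded jar under the press at crop (265,350), and the handle is released. I back off, then go up.

>>> {"fn": "play_rows", "kwargs": {"moves": "0.06 0 0 0.015 0; 0.06 0 0 0.04 0; 0.06 0 -0.02 0.06 0; 0.06 0 -0.06 0.062 0; 0.093 0 -0.105 0.062 0; 0.093 0 -0.15 0.062 0; 0.093 0 -0.195 0.062 0; 0.093 0 -0.235 0.062 0; 0.093 0 -0.255 0.062 0; 0.093 0 -0.255 0.062 0"}}

```text
time: 14.4
position: [0.5603, 0.1203, 0.3996]
orientation: [0.674, 0.217, -0.213, -0.673]
ft_force: [0.1, 0.0, 0.5]
gripper_width: 0.0928
```

```bash
python3 -c "
from h import *
go((.572,-.113,.4),-54.9)
s=snap('scene','s11.png');b=snap('top','t11.png')
cv2.imwrite('pics/s11c.png',cv2.resize(s['pixels'][130:310,230:390],None,fx=4,fy=3.3,interpolation=cv2.INTER_CUBIC))
cv2.imwrite('pics/t11c.png',cv2.resize(b['pixels'][120:220,240:400],None,fx=5,fy=5,interpolation=cv2.INTER_CUBIC))"
```

```text
t 14.4 pos [0.5603 0.1203 0.3996] yaw 35.38 shift [-0.1255 -0.0006 -0.197 ] roll 90.28 F [0.13 0.01 0.47] w 0.0928
```

View pics/s11c.png

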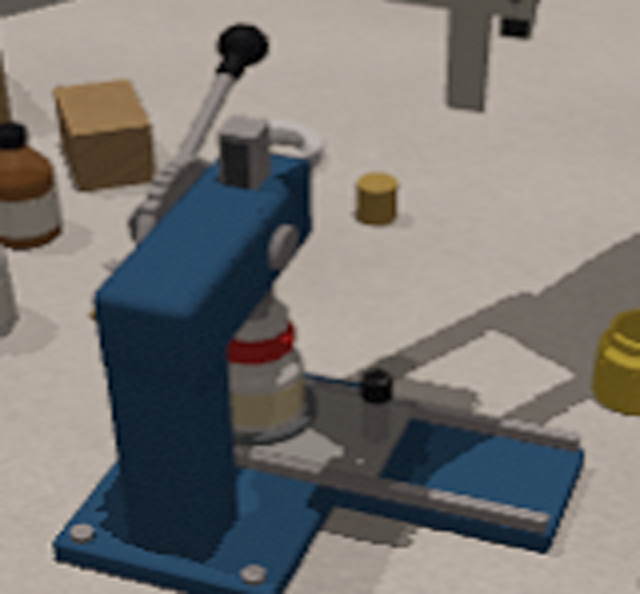

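View pics/t11c.png

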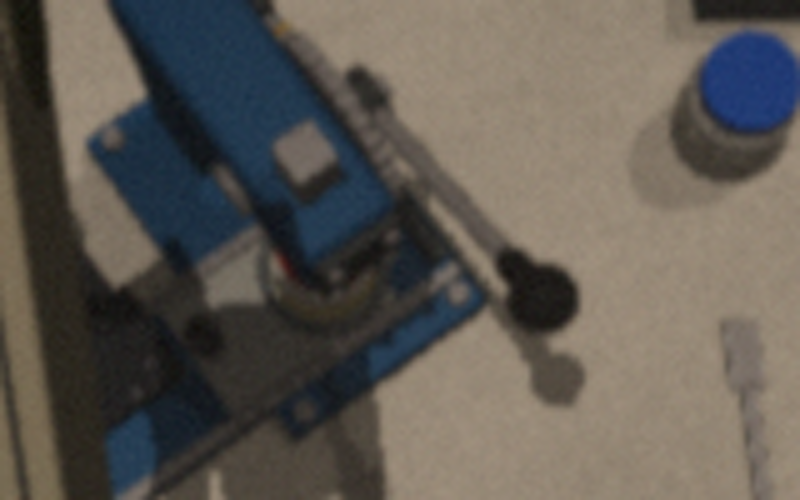

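>>> {"fn": "play_rows", "kwargs": {"moves": "0.093 -0.006 0 -0.01 8; 0.093 -0.019 0 -0.03 16; 0.093 -0.035 0 -0.055 24; 0.093 -0.051 0 -0.08 32; 0.093 -0.067 0 -0.105 40; 0.093 -0.083 0 -0.13 48; 0.093 -0.099 0 -0.155 56; 0.093 -0.115 0 -0.18 64; 0.093 -0.125 0 -0.197 72; 0.093 -0.125 0 -0.197 80"}}

```text
time: 15.5
position: [0.5709, -0.1158, 0.3926]
orientation: [0.653, -0.273, 0.27, -0.652]
ft_force: [-0.2, -0.1, 0.1]
gripper_width: 0.0927
```

>>> {"fn": "play_rows", "kwargs": {"moves": "0.093 0 0 0 8; 0.093 0 0 0 10.2; 0.093 0 0 0 10.2; 0.093 0 0 0 10.2"}}

```text
time: 15.9
position: [0.5713, -0.1133, 0.3944]
orientation: [0.628, -0.326, 0.324, -0.628]
ft_force: [-1.1, 0.0, -0.7]
gripper_width: 0.0931
```

```bash
python3 -c "
from h import *
go((.572,-.113,.303),-54.9)
s=snap('scene','s12.png');b=snap('top','t12.png')
cv2.imwrite('pics/s12c.png',cv2.resize(s['pixels'][70:250,220:380],None,fx=4,fy=3.3,interpolation=cv2.INTER_CUBIC))"
```

```text
t 15.9 pos [ 0.5713 -0.1133  0.3944] yaw -54.75 shift [0.0004 0.0914 0.0009] roll 0.15 F [-1.06  0.01 -0.66] w 0.0931
```

View pics/s12c.png

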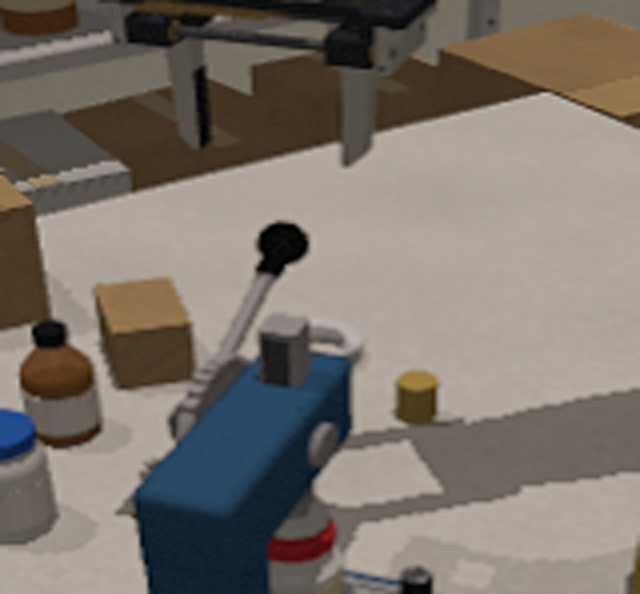

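>>> {"fn": "play_rows", "kwargs": {"moves": "0.093 0 0.02 0.001 0; 0.093 0 0.05 0.001 0; 0.093 0 0.075 0.001 0; 0.093 0 0.09 0.001 0; 0.093 0 0.095 0.001 0; 0.093 0 0.095 0.001 0; 0.093 0 0.095 0.001 0"}}

```text
time: 16.7
position: [0.5732, -0.1132, 0.3032]
orientation: [-0.628, 0.325, -0.326, 0.628]
ft_force: [0.2, 0.4, -0.2]
gripper_width: 0.0926
```

```bash
python3 -c "
from h import *
go((.572,-.113,.303),-54.9)
s=snap('scene','s13.png');b=snap('top','t13.png')
cv2.imwrite('pics/s13c.png',cv2.resize(s['pixels'][70:250,220:380],None,fx=4,fy=3.3,interpolation=cv2.INTER_CUBIC))
cv2.imwrite('pics/t13c.png',cv2.resize(b['pixels'][120:220,240:400],None,fx=5,fy=5,interpolation=cv2.INTER_CUBIC))"
```

```text
t 16.7 pos [ 0.5732 -0.1132  0.3032] yaw -54.85 shift [-0.0009  0.0002 -0.0009] roll 0.05 F [ 0.19  0.42 -0.21] w 0.0926
```

View pics/s13c.png

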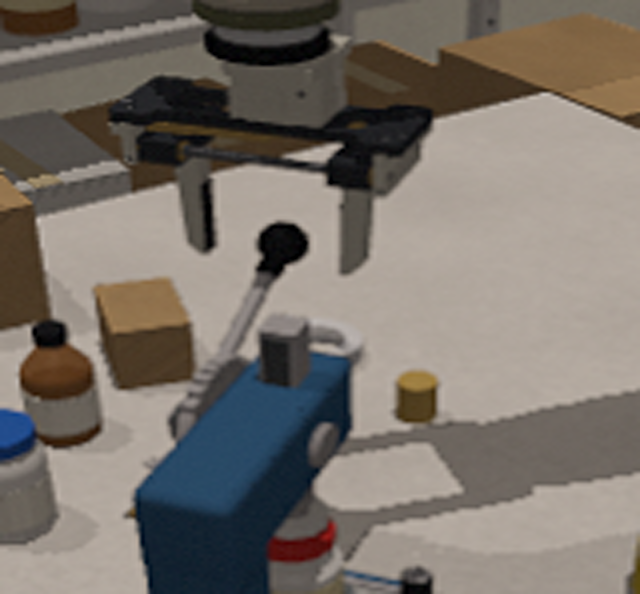

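View pics/t13c.png

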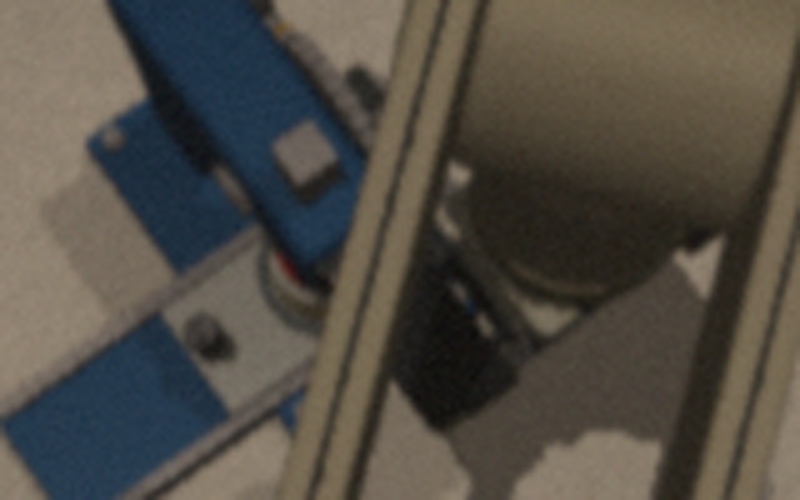

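>>> {"fn": "play_rows", "kwargs": {"moves": "0.06 0 0.002 0 0; 0.045 0 0.002 0 0; 0.03 0 0.002 0 0; 0.03 0 0.002 0 0; 0.03 0 0.002 0 0; 0.03 0 0.002 0 0; 0.03 0 0.002 0 0"}}

```text
time: 17.5
position: [0.5727, -0.1131, 0.2996]
orientation: [0.628, -0.326, 0.326, -0.628]
ft_force: [0.2, -0.5, 0.7]
gripper_width: 0.0414
```

```bash
python3 -c "
from h import *
go((.572,-.113,.303),-54.9)"
```

```text
t 17.5 pos [ 0.5727 -0.1131  0.2996] yaw -54.85 shift [-0.0004 -0.0034 -0.0005] roll 0.05 F [ 0.17 -0.47  0.69] w 0.0414
```

>>> {"fn": "play_rows", "kwargs": {"moves": "0.03 0 0 0 0; 0.03 0 0 0 0; 0.03 0 0 0 0"}}

```text
time: 17.8
position: [0.5714, -0.1113, 0.2994]
orientation: [-0.627, 0.327, -0.324, 0.628]
ft_force: [-8.9, 7.4, 3.1]
gripper_width: 0.0337
```

```bash
python3 -c "
from h import *
go((.572,-.113,.303),-54.9)"
```

```text
t 17.8 pos [ 0.5714 -0.1113  0.2994] yaw -54.78 shift [ 0.0018 -0.0036 -0.0005] roll 0.12 F [-8.91  7.37  3.13] w 0.0337
```

>>> {"fn": "play_rows", "kwargs": {"moves": "0.03 -0.001 0 0 0; 0.03 -0.002 0.002 -0.001 0; 0.03 -0.002 0.005 -0.002 0; 0.03 -0.002 0.01 -0.004 0; 0.03 -0.002 0.015 -0.006 0; 0.03 -0.002 0.02 -0.008 0; 0.03 -0.002 0.025 -0.009 0; 0.03 -0.002 0.03 -0.011 0; 0.03 -0.002 0.034 -0.012 0; 0.03 -0.002 0.034 -0.012 0"}}

```text
time: 18.8
position: [0.5618, -0.1178, 0.2661]
orientation: [-0.627, 0.325, -0.326, 0.628]
ft_force: [-1.8, 3.1, 3.6]
gripper_width: 0.0336
```

```bash
python3 -c "
from h import *
go((.5714,-.1113,.2994),-54.9)
s=snap('scene','s14.png')
cv2.imwrite('pics/s14c.png',cv2.resize(s['pixels'][100:280,220:380],None,fx=4,fy=3.3,interpolation=cv2.INTER_CUBIC))"
```

```text
t 18.8 pos [ 0.5618 -0.1178  0.2661] yaw -54.82 shift [ 0.0002 -0.0333  0.0116] roll 0.08 F [-1.78  3.08  3.59] w 0.0336
```

View pics/s14c.png

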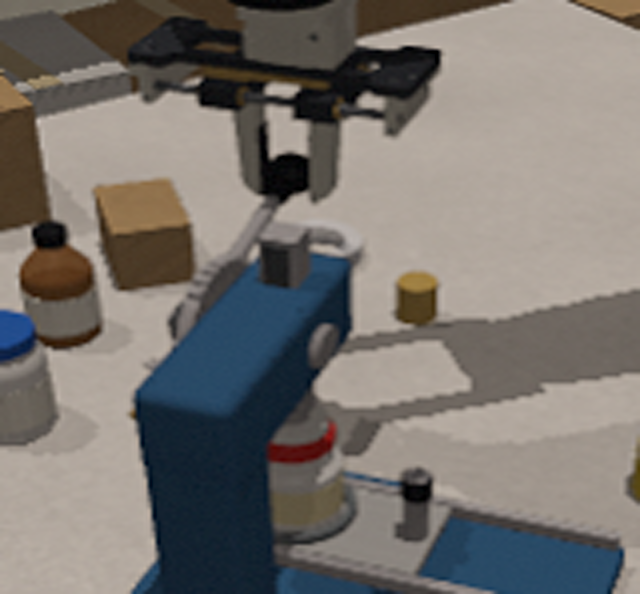

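The ball is held at crop (285,175) and follows, with the lever at about the first click. On to the second.

>>> {"fn": "play_rows", "kwargs": {"moves": "0.03 0 0.004 -0.001 0; 0.03 0 0.008 -0.002 0; 0.03 0 0.012 -0.002 0; 0.03 0 0.017 -0.003 0; 0.03 0 0.022 -0.003 0; 0.03 0 0.027 -0.004 0; 0.03 0 0.032 -0.004 0; 0.03 0 0.036 -0.004 0; 0.03 0 0.036 -0.004 0"}}

```text
time: 19.75
position: [0.5583, -0.1202, 0.2298]
orientation: [-0.628, 0.326, -0.325, 0.628]
ft_force: [-2.5, 5.3, 5.6]
gripper_width: 0.034
```

```bash
python3 -c "
from h import *
go((.5714,-.1113,.2994),-54.9)"
```

```text
t 19.75 pos [ 0.5583 -0.1202  0.2298] yaw -54.83 shift [ 0.0002 -0.0696  0.0159] roll 0.07 F [-2.48  5.35  5.63] w 0.034
```

>>> {"fn": "play_rows", "kwargs": {"moves": "0.03 0 0.004 0 0; 0.03 0 0.008 0.001 0; 0.03 0 0.012 0.001 0; 0.03 0 0.017 0.001 0; 0.03 0 0.022 0.002 0; 0.03 0 0.027 0.003 0; 0.03 0 0.031 0.003 0; 0.03 0 0.034 0.004 0; 0.03 0 0.036 0.004 0; 0.03 0 0.036 0.004 0"}}

```text
time: 20.75
position: [0.5617, -0.1179, 0.1945]
orientation: [-0.627, 0.326, -0.326, 0.628]
ft_force: [-4.9, 3.8, 8.1]
gripper_width: 0.0335
```

```bash
python3 -c "
from h import *
go((.5714,-.1113,.2994),-54.9)
s=snap('scene','s15.png')
cv2.imwrite('pics/s15c.png',cv2.resize(s['pixels'][130:290,220:380],None,fx=5,fy=3.7,interpolation=cv2.INTER_CUBIC))"
```

```text
t 20.75 pos [ 0.5617 -0.1179  0.1945] yaw -54.83 shift [ 0.0002 -0.1049  0.0117] roll 0.07 F [-4.88  3.84  8.09] w 0.0335
```

View pics/s15c.png

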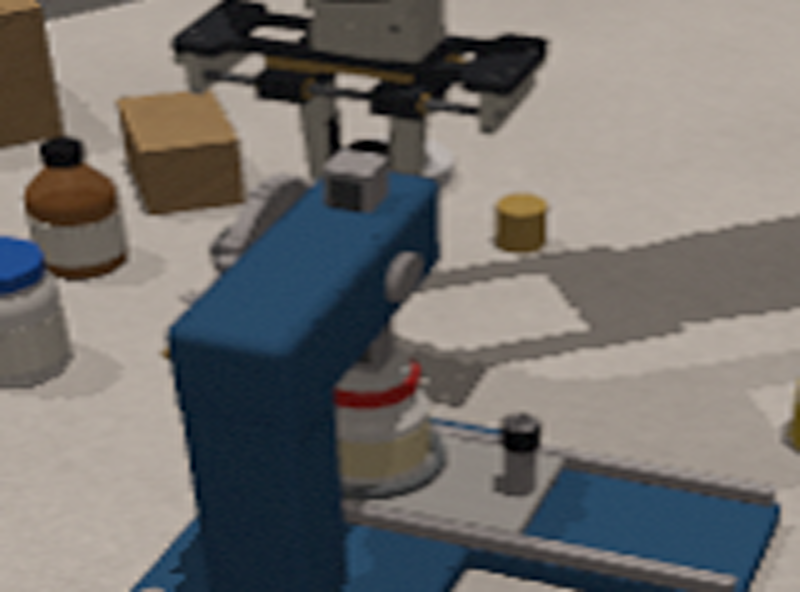

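>>> {"fn": "play_rows", "kwargs": {"moves": "0.03 0 0.001 0 0; 0.03 0 0.001 0 0; 0.03 0 0.001 0 0; 0.03 0 0.001 0 0; 0.03 0 0.001 0 0"}}

```text
time: 21.3
position: [0.5618, -0.1178, 0.1938]
orientation: [-0.627, 0.326, -0.326, 0.628]
ft_force: [-4.5, 6.1, 9.6]
gripper_width: 0.0336
```

```bash
python3 -c "
from h import *
go((.5714,-.1113,.2994),-54.9)
a=snap('scene','s16.png')
def top(P,r=.0175):
    d=np.random.default_rng(0).normal(size=(3000,3));d/=np.linalg.norm(d,axis=1)[:,None]
    q=np.array([proj(a,P+r*i) for i in d]);return q.min(0).round(1),q.max(0).round(1)
print('pred now',top(arm.read_state()['position']+[0,0,.0056]),' at start',top(np.array([.5714,-.1113,.305])))
for f,(x0,x1,y0,y1) in (('s0',(280,302,130,155)),('s16',(284,302,160,172)),('s15',(284,302,160,172))):
    m=np.load('pics/'+f+'.npz')['pixels'][y0:y1,x0:x1].max(2)<45
    y,x=np.nonzero(m);print(f,x.min()+x0,x.max()+x0,y.min()+y0,y.max()+y0)
cv2.imwrite('pics/s16c.png',cv2.resize(a['pixels'][145:195,270:320],None,fx=11,fy=11,interpolation=cv2.INTER_CUBIC))
cv2.imwrite('pics/s16d.png',cv2.resize(a['pixels'][200:250,280:330],None,fx=11,fy=11,interpolation=cv2.INTER_CUBIC))
"
```

```text
t 21.3 pos [ 0.5618 -0.1178  0.1938] yaw -54.84 shift [ 0.0002 -0.1056  0.0117] roll 0.06 F [-4.51  6.06  9.56] w 0.0336
pred now (array([286., 170.]), array([298.7, 182.6]))  at start (array([282.6, 137.7]), array([296.2, 151.3]))
s0 284 296 138 153
s16 286 301 160 171
s15 286 301 160 171
```

View pics/s16c.png

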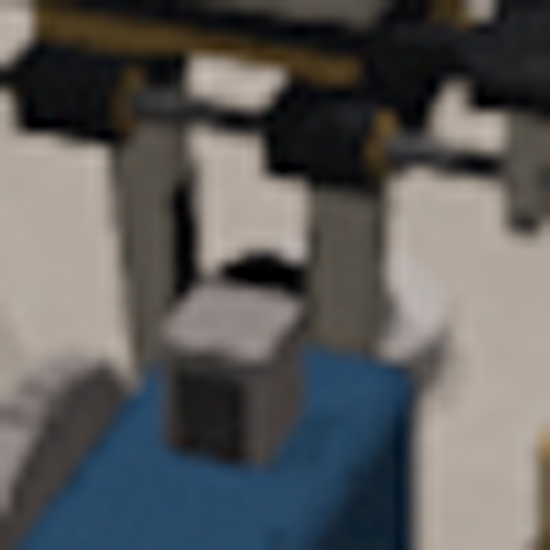

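View pics/s16d.png

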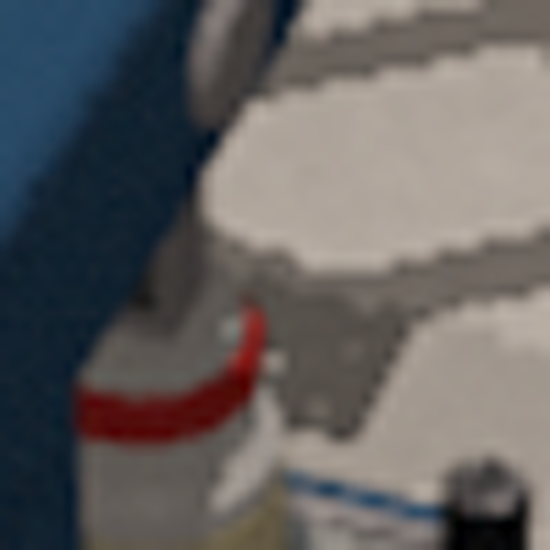

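```bash
python3 -c "
from h import *
a=dict(np.load('pics/s16.npz'));s0=dict(np.load('pics/s0.npz'))
P=np.array([.644,-.002,.28]);print('px per mm at post',(proj(a,P+[0,0,.02])-proj(a,P))/20)
B=np.array([.5714,-.1113,.305]);py=np.array([.819,.574,0])
hub=B+.165*np.cos(.44)*py-np.array([0,0,.165*np.sin(.44)])
for L in(.5,.55,.6,.66,.7):
    b=hub-.165*np.cos(.44-L)*py+np.array([0,0,.165*np.sin(.44-L)]);print(L,b.round(4),proj(a,b),'top',proj(a,b)[1]-6.3)
# template shift of post top via matchTemplate
for f in('s14','s16'):
    m=np.load('pics/'+f+'.npz')['pixels']
    best=None
    t=cv2.resize(s0['pixels'][163:176,283:299],None,fx=8,fy=8,interpolation=cv2.INTER_CUBIC);im=cv2.resize(m[158:192,280:302],None,fx=8,fy=8,interpolation=cv2.INTER_CUBIC)
    r=cv2.matchTemplate(im,t,cv2.TM_CCOEFF_NORMED);_,v,_,c=cv2.minMaxLoc(r);print(f,v,c[0]/8+280-283,c[1]/8+158-163)
i0=cv2.resize(s0['pixels'][150:200,270:320],None,fx=8,fy=8,interpolation=cv2.INTER_CUBIC);i1=cv2.resize(a['pixels'][150:200,270:320],None,fx=8,fy=8,interpolation=cv2.INTER_CUBIC)
cv2.imwrite('pics/cmp.png',np.hstack([i0,i1]))
"
```

```text
px per mm at post [-0.01495848 -0.35470298]
0.5 [ 0.5588 -0.1202  0.2248] [292.54288706 167.78745193] top 161.4874519324151
0.55 [ 0.5593 -0.1197  0.2166] [292.53623154 170.45368265] top 164.15368265220758
0.6 [ 0.5603 -0.1191  0.2084] [292.47384941 173.16201445] top 166.8620144489306
0.66 [ 0.5618 -0.118   0.1987] [292.32643    176.46091869] top 170.1609186948073
0.7 [ 0.5631 -0.1171  0.1923] [292.18476104 178.68610623] top 172.3861062342041
s14 0.872277557849884 0.0 2.0
s16 0.6360581517219543 0.625 8.625
```

View pics/cmp.png

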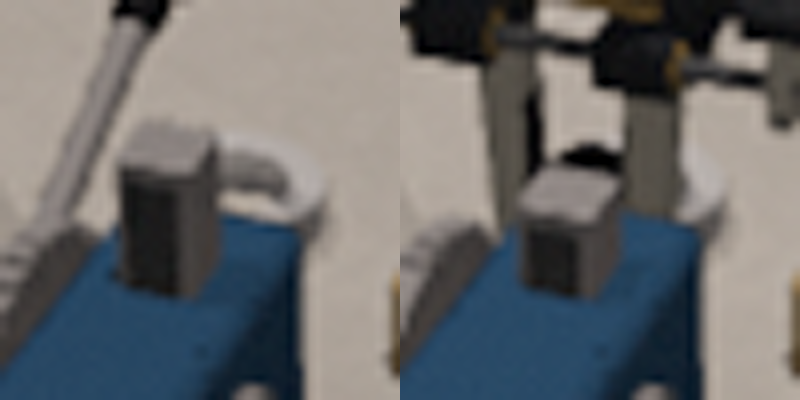

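>>> {"fn": "play_rows", "kwargs": {"moves": "0.03 0 0.001 0 0; 0.03 0 0.002 0.001 0; 0.03 0 0.003 0.001 0; 0.03 0 0.004 0.001 0; 0.03 0 0.004 0.001 0; 0.03 0 0.004 0.001 0"}}

```text
time: 21.95
position: [0.5626, -0.1173, 0.1897]
orientation: [-0.627, 0.326, -0.326, 0.628]
ft_force: [-5.1, 5.8, 8.7]
gripper_width: 0.0335
```

```bash
cat > post.py <<'E'
from h import *
import sys
go((.5714,-.1113,.2994),-54.9)
snap('scene',sys.argv[1]+'.png')
# subpixel row of post's top-back edge / dark panel top, along columns, in s0 & now
def prof(f):
    g=cv2.cvtColor(np.load('pics/'+f+'.npz')['pixels'],cv2.COLOR_BGR2GRAY).astype(float)
    return g[150:192,285:292].mean(1)
for f in('s0','s14','s16',sys.argv[1]):
    p=prof(f); pr=p.copy()
    # dark panel top edge: largest negative step followed by dark
    d=np.diff(p); k=np.argmin(d[10:])+10; w=d[k-1:k+2]; print(f,'edge',150+k+.5+(np.dot(w,[-1,0,1])/w.sum()).round(2))
m=np.load('pics/'+sys.argv[1]+'.npz')['pixels']
cv2.imwrite('pics/'+sys.argv[1]+'c.png',cv2.resize(m[145:195,270:320],None,fx=11,fy=11,interpolation=cv2.INTER_CUBIC))
for f in('s16',sys.argv[1]):
    g=cv2.cvtColor(np.load('pics/'+f+'.npz')['pixels'],cv2.COLOR_BGR2GRAY).astype(float)[160:176,292:296].mean(1);print(f,g.round(0))
E
python3 post.py s17
```

```text
t 21.95 pos [ 0.5626 -0.1173  0.1897] yaw -54.84 shift [ 0.0002 -0.1097  0.0107] roll 0.06 F [-5.05  5.8   8.66] w 0.0335
s0 edge 170.61
s14 edge 172.57
s16 edge 168.28
s17 edge 176.55
s16 [ 94. 152. 173. 172. 171. 171. 174. 144.  50.   1.   6.  91. 132. 140.
 136. 127.]
s17 [ 91.  92. 113. 158. 174. 170. 170. 178. 165. 103.   0.  69. 126. 140.
 136. 130.]
```

View pics/s17c.png

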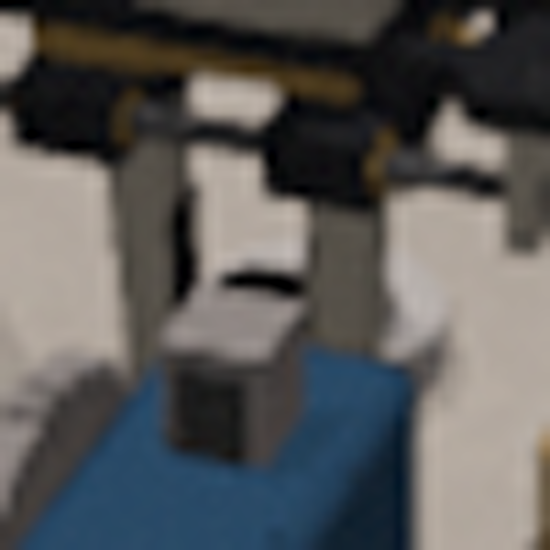

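>>> {"fn": "play_rows", "kwargs": {"moves": "0.03 0 0.001 0 0; 0.03 0 0.002 0.001 0; 0.03 0 0.002 0.001 0; 0.03 0 0.002 0.001 0; 0.03 0 0.002 0.001 0; 0.03 0 0.002 0.001 0; 0.03 0 0.002 0.001 0; 0.03 0 0.002 0.001 0"}}

```text
time: 22.8
position: [0.563, -0.117, 0.1878]
orientation: [0.628, -0.326, 0.325, -0.628]
ft_force: [-7.1, 5.2, 11.9]
gripper_width: 0.034
```

```bash
python3 post.py s18; python3 -c "
import cv2,numpy as np
i=np.load('pics/s18.npz')['pixels'];cv2.imwrite('pics/s18d.png',cv2.resize(i[130:290,220:380],None,fx=5,fy=3.7,interpolation=cv2.INTER_CUBIC))"
```

```text
t 22.8 pos [ 0.563  -0.117   0.1878] yaw -54.84 shift [ 1.000e-04 -1.116e-01  1.010e-02] roll 0.06 F [-7.09  5.16 11.85] w 0.034
s0 edge 170.61
s14 edge 172.57
s16 edge 168.28
s18 edge 176.6
s16 [ 94. 152. 173. 172. 171. 171. 174. 144.  50.   1.   6.  91. 132. 140.
 136. 127.]
s18 [ 72.  86.  82. 132. 165. 171. 170. 175. 182. 145.  34.  63. 125. 139.
 138. 131.]
```

View pics/s18d.png

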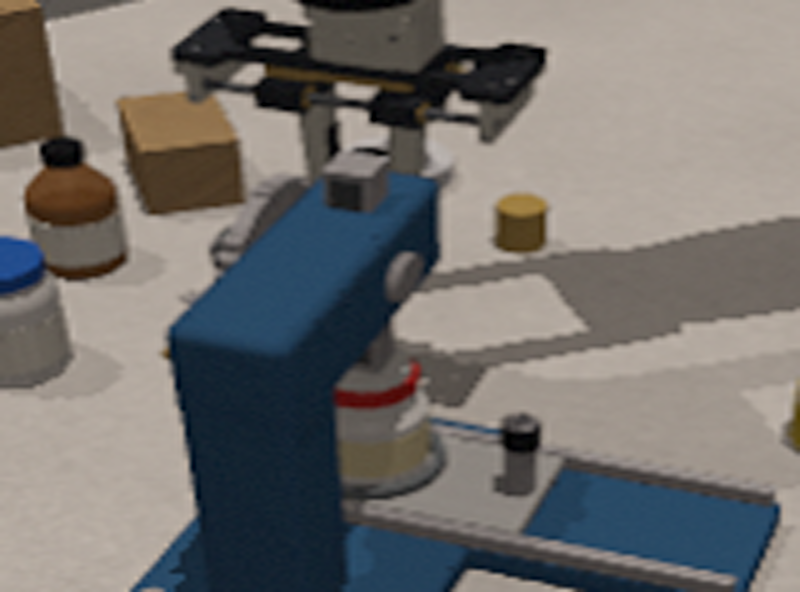

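>>> {"fn": "play_rows", "kwargs": {"moves": "0.03 0 0 0 0; 0.03 0 0 0 0; 0.03 0 0 0 0; 0.03 0 0 0 0; 0.03 0 0 0 0; 0.03 0 0 0 0; 0.03 0 0 0 0; 0.03 0 0 0 0; 0.03 0 0 0 0; 0.03 0 0 0 0"}}

```text
time: 23.85
position: [0.563, -0.117, 0.1878]
orientation: [0.628, -0.326, 0.326, -0.628]
ft_force: [-8.0, 5.0, 10.5]
gripper_width: 0.0339
```

```bash
python3 post.py s19
```

```text
t 23.85 pos [ 0.563  -0.117   0.1878] yaw -54.85 shift [ 1.000e-04 -1.116e-01  1.010e-02] roll 0.05 F [-8.    5.04 10.53] w 0.0339
s0 edge 170.61
s14 edge 172.57
s16 edge 168.28
s19 edge 176.6
s16 [ 94. 152. 173. 172. 171. 171. 174. 144.  50.   1.   6.  91. 132. 140.
 136. 127.]
s19 [ 74.  87.  81. 132. 164. 172. 170. 175. 182. 146.  35.  63. 124. 139.
 136. 131.]
```

The ball's top edge did not move over the 1 s hold, so I'm handing in.

```bash
python3 -c "
from h import *
print(arm.finish_job())"
```

```text
the job is handed in; nothing more can be done
None
```

I put the larger red lid in the jar's mouth, released it, pinched the handle and pushed the slide about 110 mm to its stop. I then pulled the lever by its ball to the third click and handed in at about 24 s, still gripping it. No verdict was reported.

**Last checks**
- **Lid and slide:** After release the lid looked level and centred on the jar. At the stop the slide gave about 14 N of resistance and no further movement.
- **Lever:** The ball's position in the image puts the lever at about 0.65 rad. The ram's post was about 16 mm down when I measured it, just before the last 6 mm of pull, which is close to three clicks. The tool reads about 10–12 N upward, and the ball's top edge did not move over a 1 s hold.
- **Bystanders:** I touched none of them on purpose, and none looked moved in the last scene crops. I did not measure each one.

**What disagreed**
- **Ball slip:** Midway the ball's image put the lever at about 0.61 rad, while the tool's travel implied about 0.66. The ball had slipped roughly 8 mm up in the fingers, so I pulled about 6 mm further. The slip is also why the tool's final travel reads larger than the lever's actual turn.
- **Camera positions:** Image positions were 3–5 mm off from where the fingers made contact. I corrected for this from the forces and from closer views.

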